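Shut and bleed one air line of the glaze-spraying console

TASK

Close the valve with the wing (bar) handle: turn it clockwise until you feel it bear firmly on its seat, and hold it so for a moment without overtightening it. Then press that line's bleed button, the one in front of it, fully down for a moment and let it come back up. Do not touch the other valves and their buttons beside it, and leave the jar, pots and tools where they are.

Things in the scene. Friction and masses are not known exactly. Their poses are not given: they have to be found in the camera images.
- wing_grip (a point): Middle of the wing (bar) handle of the valve to close, on its turning axis, 12 mm below the handle's top. A black upright bar 44 mm long (along this point's x), 12 mm thick (its y), 34 mm tall, on a round skirt 36 mm across whose upper face is 22 mm below this point. It turns with the handle. The next knobs stand 62 mm away along the row and reach to within 44 mm of this axis.
- wing (a joint): Angle of the wing valve, rad, growing clockwise seen from above. 0 (open): the bar lies front to back, along x of unit_wing. It starts at 0 to 0.3. Turning meets an even drag of about 0.06 N m. The seat inside is met somewhere from 0.8 to 1.4: it has worn, so the angle is not known and can only be felt; from there the resistance climbs by about 8 N m per rad.
- wing_top (a point): Centre of the wing handle's top, on its axis. Firmly closed means 0.22 to 0.45 N m of torque in all on the handle, held for half a second; above 0.6 N m the seat is crushed. Gripping the bar with 30 to 45 N carries this. When let go, the handle springs back by up to about 0.05 rad and stays closed.
- unit_wing: Base plate (150 x 56 x 5 mm) of the wing valve, origin at the middle of its underside on the console's top, x from front to back, z up. The wing's axis stands at x = +30 mm, this line's bleed button at x = -35 mm.
- bleed_wing_top (a point): Centre of the top of the bleed button of the wing valve's line: a steel push button 20 mm across in a dark collar 36 mm across, rising 10 mm above the collar; 27 mm above the console's top, in front of (towards the robot from) the wing valve. It moves with the button.
- bleed_wing (a joint): Travel of that bleed button, m: 0 up, 0.006 fully down (about 5 N); springs back when let go. It counts as pressed beyond 0.0045, for half a second.
- unit_round: A neighbouring valve that must not be touched, same plate and origin as unit_wing: a round fluted knob 37 mm across, 32 mm tall, its top 62 mm above the console's top, at x = +30 mm, and its own bleed button at x = -35 mm. The four valves stand in a row at 62 mm pitch in any order.
- unit_lobed: A neighbouring valve that must not be touched, same plate and origin as unit_wing: a three-lobed knob 36 mm across, 34 mm tall, its top 64 mm above the console's top, at x = +30 mm, and its own bleed button at x = -35 mm. The four valves stand in a row at 62 mm pitch in any order.
- unit_square: A neighbouring valve that must not be touched, same plate and origin as unit_wing: a square-block knob 24 mm wide on a 36 mm round skirt, 36 mm tall, its top 66 mm above the console's top, at x = +30 mm, and its own bleed button at x = -35 mm. The four valves stand in a row at 62 mm pitch in any order.
- panel: Grey valve console 180 x 370 x 45 mm, fixed; origin at the middle of its underside, x front to back, the row of valves along y. A pressure gauge (56 mm across, top 62 mm above the table) stands at its +y end.
- jar: Bystander, to be left alone: small amber glass jar, 40 mm across, 45 mm tall, standing on the console; origin at the middle of its underside.
- mug: Bystander, to be left alone: unfired clay mug, 84 mm across, 75 mm tall; origin at the middle of its underside.
- bowl: Bystander, to be left alone: fired clay bowl, 120 mm across, 50 mm tall; origin at the middle of its underside.
- block: Bystander, to be left alone: green block 70 x 50 x 35 mm lying flat; origin at the middle of its underside.
- brush: Bystander, to be left alone: wooden-handled brush 200 mm long, lying along its x axis; origin at the middle of its underside.
- rib: Bystander, to be left alone: flat wooden throwing rib 100 x 60 x 8 mm; origin at the middle of its underside.

How it is judged:
By the outcome, as a careful person would: the job done as asked, in the order asked, and still so for the second after the job is handed in, with the robot touching nothing.
It also fails if it takes over 72 s, if anything falls off the work surface, if the arm or the gripper's body presses on something with over 40 N, if the wrist force passes 120 N, or if a joint passes its speed limit or range.

ROBOT

A 6-joint arm with a two-finger parallel gripper is mounted at the origin on the work surface. World frame = base frame: x ahead of the robot, y to its left, z up, the work surface at z = 0. Lengths are in m, angles in rad, forces in N, time in s.
With the tool pointing down it reaches from about 0.35 to 0.725 m from the base axis. Payload 4.3 kg.
Tool frame: the origin (TCP) lies on the centre line of the jaws, within the pads' length; the fingertips stand tip_reach ahead of it and the grasp point (between the pads) lies 6 mm ahead of it (tip_reach is the distance from the TCP to the fingertips, in m); z points along the fingers, y is the line along which they close (so a half turn about z gives the same grasp; the last joint's range is limited). The gripper opens to 85 mm and grips with 20 to 120 N. Pads are 22 mm wide; open, the fingers measure 114 mm over their backs; the gripper's body (76 mm by 85 mm) begins 54 mm behind the grasp point. The pads swing forward as they close: fully open they stand 13 mm farther back than shut.
Start: joints at [1.156, 0.377, 0.081, 1.274, 0, 1.46], TCP at [0.173, 0.549, 0.256] pointing down, gripper open.
Joint ranges: [-2.72, 2.72], [-0.84, 1.66], [-1.02, 1.22], [-1.77, 2.12], [-1.37, 1.28], [-3.14, 3.14]. Speed limits (rad/s): [2.57, 2.57, 3.14, 3.14, 3.14, 3.14].

INTERFACE

Orientations are given as a 3x3 rotation matrix whose columns are the frame's x, y, z axes.
In Python, from rig import * gives the robot as it stands.
- The arm moves only by the tool drive_tool, never from a script. Its argument "plan" is one flat list of numbers, 5 for each row, row after row: the shift along the tool's x, y, z in m, then the turn about the tool's z in rad, then the closure, from 0 (fully open) to 1 (shut). A call has 1 to 5 rows; each row is the pose to reach, as a shift and turn from the pose commanded when the call began, along the tool's axes at that moment; what a row does not reach only later rows make up. A row lasts 1/8 s, in which the tool goes at most 62.5 mm and 10.7 degrees, less where a joint would pass 70% of its speed; a pose out of reach is approached as far as the arm can. A call with a gripper value outside its range is refused whole. The fingers move at their own pace and stop on an object; "squeeze" is the grip in N (left out, the last holds). Time passes only in rows, so rows that repeat a pose let the fingers close. It gives the time, the measured TCP pose, the force, the opening and the grip force at its end, in the units of the state.
- state(): the state, without advancing time (a new reading comes with each control period).
- grab_frame(name): name is "scene" or "top" or "wrist"; returns (picture, depth): 480x640x3 uint8, red, green, blue; 480x640 float32, m along the optical axis (not along the pixel's ray), 0 where there is no reading.
- calibration(name): a dict with "K" (3x3 intrinsics, pixels), "world_to_cam" (4x4, takes a point from world to camera coordinates). Camera axes: x right, y down, z forward; pixel columns grow to the right and rows downward; lengths in m; the calibration is good to about 2 mm. A picture is of the moment at which its call begins: read the wrist's pose just before it. calibration takes no time and is no camera call; for the wrist camera it gives the pose at the moment of the call.
- finish_job(): hands the job in; it is judged then, once.
The state is a dict: "time_s": time; "joint_positions": joint angles; "dq": joint speeds; "effort": joint torques, N m; "ee_pos": TCP position; "tcp_rot": TCP orientation; "force": force on the tool from outside, world axes, zero at the start; "torque": the same for the moment, N m; "width": opening from 0.0 (shut) to 1.0 (fully open); "grasp_force": force on a finger pad.
Only numpy, scipy, OpenCV 4.12 (cv2) and the standard library are available. Lean on these libraries where they do the work, as an engineer would, in place of code of your own. Each camera call takes 0.05 s, during which the arm holds its last target. There are 200 camera calls.

## Working session

There is one attempt and no reset: what is moved stays moved. The work goes in short steps, Python scripts to look and compute and a tool call to move; the robot and the scene stay as the last step left them, time stands still between calls to the robot, and variables do not carry over. Pictures are saved under pics/ and viewed, at most 10 in all, crops included, and the job is handed in when it is done.

Besides the shell and the picture viewer there is one more tool, called by a JSON object that holds its "method" and its "body", one argument or row to a line. drive_tool: Moves the arm, as the interface text tells. Its arguments: {"type":"object","properties":{"plan":{"type":"array"},"squeeze":{"type":"number"}},"required":["plan"]}

```bash
ls; mkdir -p pics
python3 - <<'E'
from rig import *
import cv2,numpy as np
s=state();print({k:np.round(v,3).tolist() for k,v in s.items()})
import rig;print([n for n in dir(rig) if not n.startswith('_')])
for n in("top","scene"):
    p,d=grab_frame(n);cv2.imwrite(f"pics/{n}1.png",p[:,:,::-1]);np.save(f"pics/{n}1.npy",d)
    c=calibration(n);print(n,c["K"].tolist(),np.round(c["world_to_cam"],4).tolist())
E
```

```text
pics
{'time_s': 0.0, 'joint_positions': [1.156, 0.378, 0.08, 1.274, 0.0, 1.461], 'dq': [-0.0, 0.0, -0.0, -0.0, -0.001, 0.002], 'effort': [-0.0, -46.361, 26.988, 0.021, -0.0, -0.0], 'ee_pos': [0.172, 0.548, 0.255], 'tcp_rot': [[-0.954, 0.3, -0.001], [0.3, 0.954, -0.002], [0.0, -0.002, -1.0]], 'force': [-0.344, -0.676, -0.062], 'torque': [0.06, -0.036, -0.08], 'grasp_force': 0.0, 'width': 1.001}
['Unreachable', 'calibration', 'finish_job', 'grab_frame', 'state', 'tip_reach']
top [[544.7552281344696, 0.0, 305.44032118226494], [0.0, 544.7552281344696, 243.96612612359675], [0.0, 0.0, 1.0]] [[0.0208, -0.9997, -0.0134, 0.0276], [-0.996, -0.0196, -0.0872, 0.4878], [0.0869, 0.0151, -0.9961, 1.5607], [0.0, 0.0, 0.0, 1.0]]
scene [[610.004914769429, 0.0, 323.9632651505483], [0.0, 610.004914769429, 240.81974629183807], [0.0, 0.0, 1.0]] [[-0.665, 0.7465, 0.0204, 0.3006], [0.4173, 0.3941, -0.8188, -0.127], [-0.6193, -0.5361, -0.5736, 1.8654], [0.0, 0.0, 0.0, 1.0]]
```

View pics/top1.png

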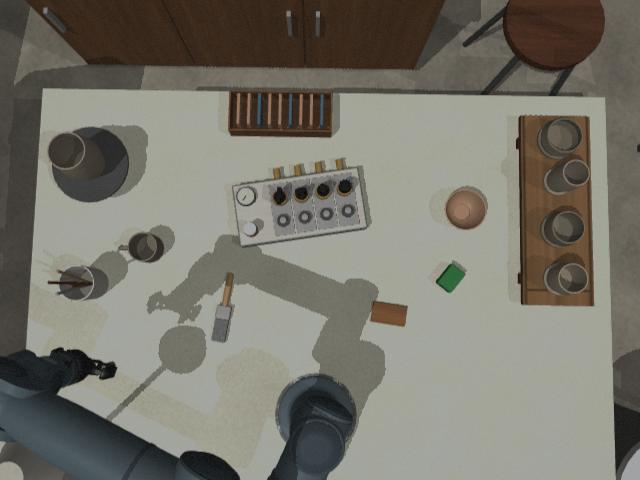

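The top view shows the console at about (300,205), with knobs at about (281,196), (302,193), (323,190) and (345,186). Next I'll enlarge that area.

```bash
cat > h.py <<'E'
from rig import *
import cv2,numpy as np
def pix2w(n,u,v,z,c=None):
    c=c or calibration(n);K=np.array(c["K"]);T=np.array(c["world_to_cam"])
    r=T[:3,:3].T@np.linalg.inv(K)@[u,v,1];o=-T[:3,:3].T@T[:3,3]
    return o+r*(z-o[2])/r[2]
def w2pix(n,p,c=None):
    c=c or calibration(n);T=np.array(c["world_to_cam"]);q=np.array(c["K"])@(T[:3,:3]@p+T[:3,3]);return q[:2]/q[2]
E
python3 - <<'E'
from h import *
a=cv2.imread("pics/top1.png")[150:255,225:375];a=cv2.resize(a,(750,525),interpolation=cv2.INTER_CUBIC)
cv2.imwrite("pics/topc.png",cv2.convertScaleAbs(a,alpha=1.5,beta=10))
for u,v,z in[(281,196,.11),(302,193,.11),(323,190,.11),(345,186,.11),(283,220,.07),(348,211,.07)]:print(u,v,pix2w("top",u,v,z).round(3))
E
```

```text
281 196 [0.611 0.106 0.11 ]
302 193 [0.621 0.049 0.11 ]
323 190 [ 0.63  -0.009  0.11 ]
345 186 [ 0.642 -0.07   0.11 ]
283 220 [0.55  0.102 0.07 ]
348 211 [ 0.579 -0.082  0.07 ]
```

View pics/topc.png

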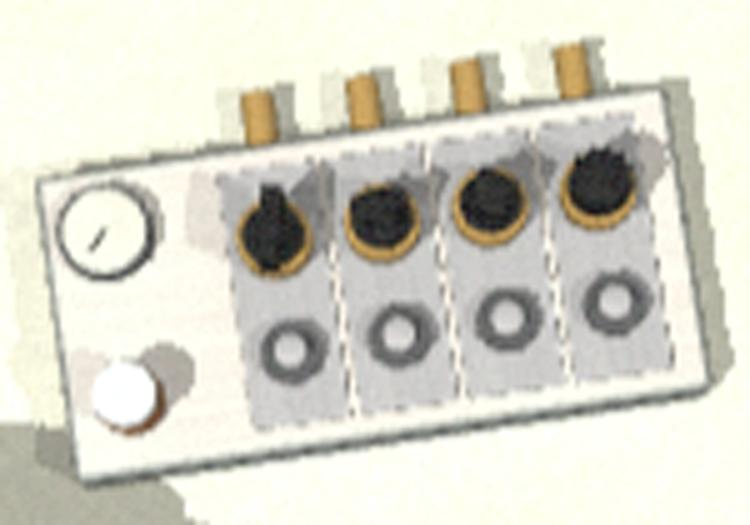

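View pics/scene1.png

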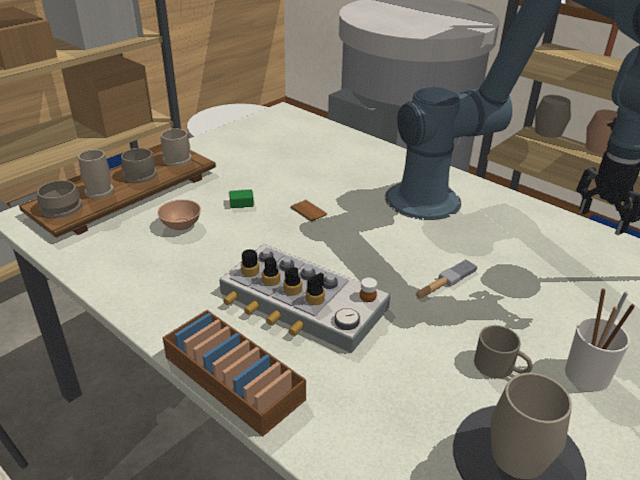

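The wing is the leftmost valve: the bar shows at crop (272,205), and its button is at (292,350). The jar is at crop (125,395). I'll move over it and look with the wrist camera.

{"method": "drive_tool", "body": {
  "plan": [-0.05, -0.031, 0, -0.05, 0, -0.1, -0.062, 0, -0.1, 0, -0.15, -0.093, 0, -0.15, 0, -0.2, -0.124, 0, -0.2, 0, -0.25, -0.155, 0, -0.25, 0]
}}

```text
time_s: 0.72
ee_pos: [0.3653, 0.324, 0.256]
tcp_rot: [[-0.999, 0.053, -0.0], [0.053, 0.999, -0.0], [0.0, -0.0, -1.0]]
force: [0.9, 1.2, -0.3]
width: 0.997
grasp_force: 0.0
```

Run:
```python
from h import *
s=state();print(s["ee_pos"],s["tcp_rot"],tip_reach)
R=np.array(s["tcp_rot"]);print(R.T@(np.array([.57,.09,.25])-s["ee_pos"]))
```

```text
[0.36527256 0.32398014 0.25601729] [[-9.98601278e-01  5.28716632e-02 -2.73513184e-04]
 [ 5.28717088e-02  9.98601300e-01 -1.62316172e-04]
 [ 2.64548695e-04 -1.76550246e-04 -9.99999949e-01]] 0.025
[-0.2168136  -0.22282753  0.00599928]
```

{"method": "drive_tool", "body": {
  "plan": [-0.043, -0.043, 0, -0.05, 0, -0.086, -0.088, 0, -0.1, 0, -0.13, -0.132, 0, -0.15, 0, -0.173, -0.178, 0, -0.2, 0, -0.217, -0.223, 0, -0.23, 0]
}}

```text
time_s: 1.35
ee_pos: [0.5692, 0.09, 0.2559]
tcp_rot: [[-0.985, -0.175, -0.001], [-0.175, 0.985, 0.0], [0.001, 0.0, -1.0]]
force: [0.9, 1.1, 0.6]
width: 0.995
grasp_force: 0.0
```

Run:
```python
from h import *
import pickle
s=state();c=calibration("wrist");print(s["ee_pos"],s["tcp_rot"],s["dq"])
p,d=grab_frame("wrist");cv2.imwrite("pics/w1.png",p[:,:,::-1]);pickle.dump((c,d),open("pics/w1.pkl","wb"))
print(np.round(c["world_to_cam"],3))
```

```text
[0.56917073 0.09002899 0.2559248 ] [[-9.84535067e-01 -1.75186483e-01 -6.31497576e-04]
 [-1.75186725e-01  9.84535163e-01  3.51287325e-04]
 [ 5.60190778e-04  4.56484682e-04 -9.99999739e-01]] [-0.71975873  0.51217366  0.73991108  0.22040463  0.00283969 -0.95201086]
[[-0.175  0.985  0.001  0.011]
 [ 0.94   0.166  0.297 -0.589]
 [ 0.293  0.053 -0.955  0.207]
 [ 0.     0.     0.     1.   ]]
```

View pics/w1.png

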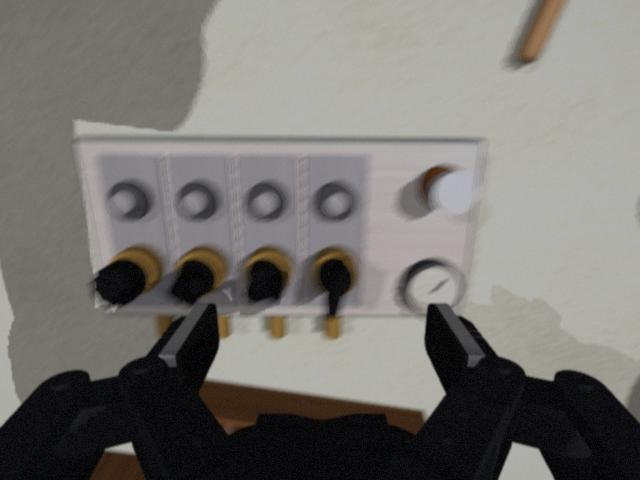

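The row of valves is in view, with the likely wing at (335,275) and its button at (335,200). The picture is blurred by motion, so I'll let the arm settle and crop closer.

{"method": "drive_tool", "body": {
  "plan": [0, 0, 0, 0, 0.5, 0, 0, 0, 0, 0.7]
}}

```text
time_s: 1.65
ee_pos: [0.5675, 0.0924, 0.2559]
tcp_rot: [[-0.985, -0.175, -0.001], [-0.175, 0.985, 0.0], [0.001, 0.001, -1.0]]
force: [-0.1, -1.4, 0.3]
width: 0.604
grasp_force: 0.0
```

Run:
```python
from h import *
import pickle
s=state();c=calibration("wrist");print(s["ee_pos"],s["tcp_rot"],s["dq"],s["width"])
p,d=grab_frame("wrist");cv2.imwrite("pics/w2.png",p[:,:,::-1]);pickle.dump((c,d),open("pics/w2.pkl","wb"))
a=p[150:350,80:380,::-1].astype(float)/255;a=cv2.resize((255*a**.5).astype(np.uint8),(800,533),interpolation=cv2.INTER_CUBIC)
cv2.imwrite("pics/w2c.png",a)
```

```text
[0.56749865 0.09244647 0.25593194] [[-9.84585034e-01 -1.74900875e-01 -1.41222583e-03]
 [-1.74901627e-01  9.84585821e-01  4.27208474e-04]
 [ 1.31573840e-03  6.67623667e-04 -9.99998912e-01]] [ 0.0193381  -0.01301608 -0.00545622 -0.00046025 -0.00064083 -0.00155942] 0.6036699895844655
```

View pics/w2c.png

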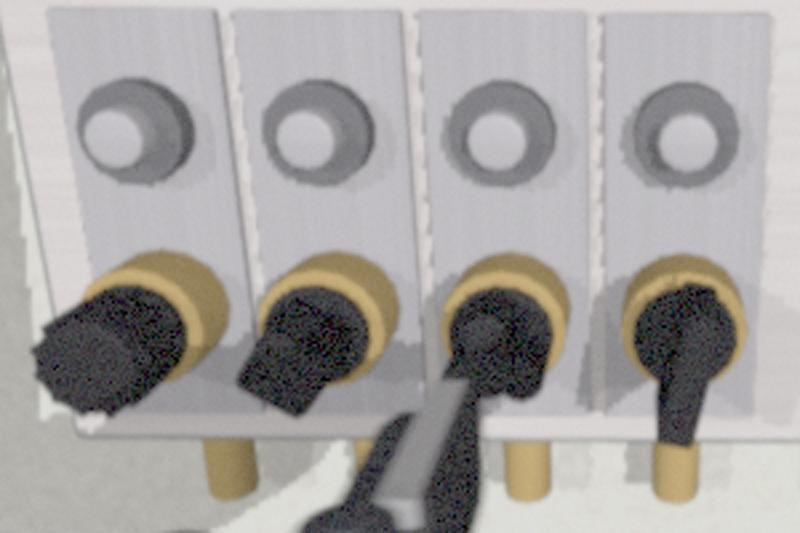

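The wing is the rightmost in the image: its bar runs from about crop (695,290) to (677,440), and its button is at (688,142). I'll fit the bar's top using depth.

Run:
```python
from h import *
import pickle
c,d=pickle.load(open("pics/w2.pkl","rb"));p=cv2.imread("pics/w2.png")
T=np.array(c["world_to_cam"]);K=np.array(c["K"])
V,U=np.mgrid[0:480,0:640]
P=np.stack([(U-K[0,2])/K[0,0]*d,(V-K[1,2])/K[1,1]*d,d],-1)
W=(P-T[:3,3])@T[:3,:3]
def reg(u0,u1,v0,v1,m):
    w=W[v0:v1,u0:u1].reshape(-1,3);k=m[v0:v1,u0:u1].ravel()&(d[v0:v1,u0:u1].ravel()>0);return w[k]
w=reg(312,365,240,325,p.max(2)<70)
print("hist z",np.histogram(w[:,2],bins=np.arange(.05,.125,.005)))
zt=np.percentile(w[:,2],95);t=w[w[:,2]>zt-.006];print("top z",zt,len(t))
r=cv2.minAreaRect((t[:,:2]*1000).astype(np.float32));print(r,t.mean(0))
x=t[:,:2]-t[:,:2].mean(0);u,s,vt=np.linalg.svd(x);print(vt[0],np.arctan2(vt[0,1],vt[0,0]))
# button, collars
for x,y in[(115,138),(307,138),(500,140),(688,142)]:
    u,v=80+x/2.6667,150+y/2.6667; print("btn",W[int(v),int(u)].round(4),pix2w("",u,v,.072,c).round(4))
print("console z",np.median(reg(370,400,180,240,p.min(2)>0)[:,2]))
j=reg(415,480,160,215,p.min(2)>0);j=j[j[:,2]>.08];print("jar",np.median(j,0))
```

```text
hist z (array([  2,  10,  10,   2,  10, 183, 332,  55,  56,  60,  64,  65, 662,
        72]), array([0.05 , 0.055, 0.06 , 0.065, 0.07 , 0.075, 0.08 , 0.085, 0.09 ,
       0.095, 0.1  , 0.105, 0.11 , 0.115, 0.12 ]))
top z 0.11496377055029723 752
((615.0326538085938, 114.53999328613281), (12.062018394470215, 43.51103210449219), 87.59227752685547) [0.61322298 0.11415963 0.1138915 ]
[ 0.99865217 -0.05190226] -0.051925589422643345
btn [ 0.5811 -0.0783  0.0712] [ 0.5815 -0.0777  0.072 ]
btn [ 0.5703 -0.0173  0.0712] [ 0.5707 -0.0169  0.072 ]
btn [0.5602 0.0438 0.0721] [0.5605 0.0443 0.072 ]
btn [0.5507 0.1032 0.0715] [0.5507 0.104  0.072 ]
console z 0.04491665449179777
jar [0.52200762 0.1933972  0.08915211]
```

The fit checks out: a 12 × 43.5 mm bar, centre (0.615, 0.1145), top at 0.114, and 65 mm behind the button. Moving above it and aligning.

{"method": "drive_tool", "body": {
  "plan": [-0.025, 0.007, 0.02, 0.11, 0.6, -0.051, 0.0134, 0.05, 0.225, 0.6, -0.051, 0.0134, 0.09, 0.225, 0.6, -0.051, 0.0134, 0.09, 0.225, 0.6, -0.051, 0.0134, 0.09, 0.225, 0.6]
}}

```text
time_s: 2.33
ee_pos: [0.6161, 0.1147, 0.1679]
tcp_rot: [[-0.999, 0.049, 0.001], [0.049, 0.999, 0.0], [-0.001, 0.0, -1.0]]
force: [0.1, -0.6, 0.9]
width: 0.4
grasp_force: 0.0
```

Run:
```python
from h import *
s=state();R=np.array(s["tcp_rot"]);print(s["ee_pos"],R,s["width"],s["torque"],s["force"])
print(R.T@(np.array([.615,.1147,.110])-s["ee_pos"]), "turn",np.arctan2(-R[0,1],R[1,1])+.049)
```

```text
[0.61611713 0.11469492 0.16787596] [[-9.98820825e-01  4.85354354e-02  1.12744305e-03]
 [ 4.85356990e-02  9.98821427e-01  2.07666196e-04]
 [-1.11603511e-03  2.62142558e-04 -9.99999343e-01]] 0.40034144102303915 [ 0.05013602 -0.05440732 -0.00233938] [ 0.05715823 -0.62890724  0.93709217]
[ 1.18064639e-03 -6.43132048e-05  5.78746644e-02] turn 0.0004454869836947595
```

{"method": "drive_tool", "body": {
  "plan": [0.001, 0, 0.03, 0, 0.6, 0.001, 0, 0.05, 0, 0.6, 0.001, 0, 0.058, 0, 0.6, 0.001, 0, 0.058, 0, 0.8, 0.001, 0, 0.058, 0, 1],
  "squeeze": 38
}}

```text
time_s: 2.95
ee_pos: [0.6161, 0.1142, 0.11]
tcp_rot: [[-0.999, 0.05, 0.002], [0.05, 0.999, 0.001], [-0.002, 0.001, -1.0]]
force: [-0.2, -0.1, 2.3]
width: 0.131
grasp_force: 39.2
```

{"method": "drive_tool", "body": {
  "plan": [0, 0, 0, 0, 1, 0, 0, 0, 0, 1, 0, 0, 0, 0, 1]
}}

```text
time_s: 3.32
ee_pos: [0.6161, 0.1142, 0.11]
tcp_rot: [[-0.999, 0.05, 0.002], [0.05, 0.999, 0.001], [-0.002, 0.001, -1.0]]
force: [-1.7, 1.3, 5.6]
width: 0.132
grasp_force: 39.8
```

```bash
cat > st.py <<'E'
from h import *
s=state();R=np.array(s["tcp_rot"]);r=lambda k:np.round(s[k],4)
print("t",r("time_s"),"p",r("ee_pos"),"psi",round(float(np.arctan2(-R[0,1],R[1,1])),4),"w",r("width"),"g",r("grasp_force"),"F",r("force"),"M",r("torque"),"eff6",r("effort")[5],"q6",r("joint_positions")[5])
E
python3 st.py
```

```text
t 3.325 p [0.6161 0.1142 0.11  ] psi -0.0497 w 0.1316 g 39.8069 F [-1.7407  1.2651  5.5885] M [ 0.1595  0.3543 -0.1096] eff6 -0.0495 q6 0.1316
```

{"method": "drive_tool", "body": {
  "plan": [0, 0, 0, 0.08, 1, 0, 0, 0, 0.16, 1, 0, 0, 0, 0.24, 1, 0, 0, 0, 0.32, 1, 0, 0, 0, 0.4, 1]
}}

```text
time_s: 3.95
ee_pos: [0.616, 0.1136, 0.1099]
tcp_rot: [[-0.899, 0.437, 0.002], [0.437, 0.899, -0.001], [-0.002, 0.0, -1.0]]
force: [-2.2, -0.6, 6.5]
width: 0.136
grasp_force: 40.0
```

```bash
python3 st.py
```

```text
t 3.95 p [0.616  0.1136 0.1099] psi -0.4523 w 0.1359 g 40.0303 F [-2.2134 -0.5712  6.5178] M [-0.2089  0.485   0.0507] eff6 -0.4569 q6 0.5339
```

{"method": "drive_tool", "body": {
  "plan": [0, 0, 0, 0.03, 1, 0, 0, 0, 0.06, 1, 0, 0, 0, 0.09, 1, 0, 0, 0, 0.12, 1]
}}

```text
time_s: 4.45
ee_pos: [0.6159, 0.1134, 0.11]
tcp_rot: [[-0.841, 0.54, 0.002], [0.54, 0.841, -0.001], [-0.002, 0.0, -1.0]]
force: [-3.4, -1.4, 7.4]
width: 0.134
grasp_force: 40.1
```

```bash
python3 st.py
```

```text
t 4.45 p [0.6159 0.1134 0.11  ] psi -0.5708 w 0.1343 g 40.0631 F [-3.4255 -1.3963  7.3898] M [-0.3218  0.5156  0.0749] eff6 -0.1306 q6 0.6523
```

{"method": "drive_tool", "body": {
  "plan": [0, 0, 0, 0.02, 1, 0, 0, 0, 0.04, 1, 0, 0, 0, 0.04, 1]
}}

```text
time_s: 4.82
ee_pos: [0.6158, 0.1134, 0.11]
tcp_rot: [[-0.819, 0.573, 0.002], [0.573, 0.819, -0.001], [-0.002, 0.0, -1.0]]
force: [-2.4, -1.0, 7.0]
width: 0.132
grasp_force: 40.0
```

```bash
python3 st.py
```

```text
t 4.825 p [0.6158 0.1134 0.11  ] psi -0.6103 w 0.1319 g 40.0408 F [-2.4296 -1.0089  7.0031] M [-0.3137  0.5398 -0.0147] eff6 -0.0283 q6 0.6916
```

{"method": "drive_tool", "body": {
  "plan": [0, 0, 0, 0.02, 1, 0, 0, 0, 0.04, 1, 0, 0, 0, 0.04, 1]
}}

```text
time_s: 5.2
ee_pos: [0.6157, 0.1133, 0.1099]
tcp_rot: [[-0.796, 0.605, 0.002], [0.605, 0.796, -0.001], [-0.002, 0.0, -1.0]]
force: [-2.9, -1.1, 7.9]
width: 0.132
grasp_force: 40.1
```

```bash
python3 st.py
```

```text
t 5.2 p [0.6157 0.1133 0.1099] psi -0.6503 w 0.1319 g 40.0564 F [-2.9105 -1.1463  7.9243] M [-0.3116  0.5751 -0.0341] eff6 -0.0287 q6 0.7316
```

{"method": "drive_tool", "body": {
  "plan": [0, 0, 0, 0.02, 1, 0, 0, 0, 0.04, 1, 0, 0, 0, 0.04, 1]
}}

```text
time_s: 5.58
ee_pos: [0.6157, 0.1132, 0.1099]
tcp_rot: [[-0.771, 0.637, 0.002], [0.637, 0.771, -0.001], [-0.002, 0.0, -1.0]]
force: [-3.3, -1.6, 8.1]
width: 0.136
grasp_force: 40.1
```

```bash
python3 st.py
```

```text
t 5.575 p [0.6157 0.1132 0.1099] psi -0.6904 w 0.1362 g 40.0729 F [-3.301  -1.5677  8.1419] M [-0.3395  0.5803 -0.0665] eff6 -0.0283 q6 0.7716
```

{"method": "drive_tool", "body": {
  "plan": [0, 0, 0, 0.02, 1, 0, 0, 0, 0.04, 1, 0, 0, 0, 0.04, 1]
}}

```text
time_s: 5.95
ee_pos: [0.6157, 0.1132, 0.11]
tcp_rot: [[-0.745, 0.667, 0.002], [0.667, 0.745, -0.001], [-0.002, -0.0, -1.0]]
force: [-2.6, -2.2, 7.4]
width: 0.132
grasp_force: 40.1
```

```bash
python3 st.py
```

```text
t 5.95 p [0.6157 0.1132 0.11  ] psi -0.7304 w 0.1317 g 40.0904 F [-2.5986 -2.1859  7.381 ] M [-0.408   0.6208 -0.0665] eff6 -0.0279 q6 0.8116
```

{"method": "drive_tool", "body": {
  "plan": [0, 0, 0, 0.02, 1, 0, 0, 0, 0.04, 1, 0, 0, 0, 0.04, 1]
}}

```text
time_s: 6.32
ee_pos: [0.6157, 0.1131, 0.11]
tcp_rot: [[-0.718, 0.696, 0.002], [0.696, 0.718, -0.002], [-0.002, -0.0, -1.0]]
force: [-3.7, -1.9, 7.2]
width: 0.134
grasp_force: 40.1
```

```bash
python3 st.py
```

```text
t 6.325 p [0.6157 0.1131 0.11  ] psi -0.7704 w 0.1338 g 40.1084 F [-3.6733 -1.9266  7.2143] M [-0.4108  0.6496 -0.0011] eff6 -0.0276 q6 0.8516
```

{"method": "drive_tool", "body": {
  "plan": [0, 0, 0, 0.02, 1, 0, 0, 0, 0.04, 1, 0, 0, 0, 0.04, 1]
}}

```text
time_s: 6.7
ee_pos: [0.6156, 0.1131, 0.1099]
tcp_rot: [[-0.689, 0.725, 0.001], [0.725, 0.689, -0.002], [-0.002, -0.0, -1.0]]
force: [-3.8, -1.6, 8.4]
width: 0.137
grasp_force: 40.1
```

```bash
python3 st.py
```

```text
t 6.7 p [0.6156 0.1131 0.1099] psi -0.8104 w 0.1372 g 40.1269 F [-3.8243 -1.5781  8.3586] M [-0.4337  0.6346 -0.0417] eff6 -0.0272 q6 0.8916
```

{"method": "drive_tool", "body": {
  "plan": [0, 0, 0, 0.02, 1, 0, 0, 0, 0.04, 1, 0, 0, 0, 0.04, 1]
}}

```text
time_s: 7.08
ee_pos: [0.6156, 0.1131, 0.1099]
tcp_rot: [[-0.66, 0.752, 0.001], [0.752, 0.66, -0.002], [-0.002, -0.0, -1.0]]
force: [-3.7, -2.8, 8.2]
width: 0.132
grasp_force: 40.1
```

```bash
python3 st.py
```

```text
t 7.075 p [0.6156 0.1131 0.1099] psi -0.8504 w 0.1322 g 40.1458 F [-3.6984 -2.7621  8.2376] M [-0.4298  0.7189 -0.1105] eff6 -0.0268 q6 0.9316
```

{"method": "drive_tool", "body": {
  "plan": [0, 0, 0, 0.02, 1, 0, 0, 0, 0.04, 1, 0, 0, 0, 0.04, 1]
}}

```text
time_s: 7.45
ee_pos: [0.6155, 0.113, 0.1099]
tcp_rot: [[-0.629, 0.777, 0.001], [0.777, 0.629, -0.002], [-0.002, -0.0, -1.0]]
force: [-3.5, -2.0, 7.7]
width: 0.13
grasp_force: 40.2
```

```bash
python3 st.py
```

```text
t 7.45 p [0.6155 0.113  0.1099] psi -0.8905 w 0.1304 g 40.1651 F [-3.5195 -1.9938  7.7452] M [-0.4885  0.7557 -0.0958] eff6 -0.0265 q6 0.9716
```

{"method": "drive_tool", "body": {
  "plan": [0, 0, 0, 0.02, 1, 0, 0, 0, 0.04, 1, 0, 0, 0, 0.04, 1]
}}

```text
time_s: 7.82
ee_pos: [0.6154, 0.113, 0.1099]
tcp_rot: [[-0.597, 0.802, 0.001], [0.802, 0.597, -0.002], [-0.002, -0.0, -1.0]]
force: [-3.5, -2.7, 7.5]
width: 0.137
grasp_force: 40.2
```

```bash
python3 st.py
```

```text
t 7.825 p [0.6154 0.113  0.1099] psi -0.9305 w 0.1372 g 40.1851 F [-3.5478 -2.6621  7.523 ] M [-0.4561  0.734  -0.054 ] eff6 -0.0261 q6 1.0116
```

{"method": "drive_tool", "body": {
  "plan": [0, 0, 0, 0.02, 1, 0, 0, 0, 0.04, 1, 0, 0, 0, 0.04, 1]
}}

```text
time_s: 8.2
ee_pos: [0.6154, 0.113, 0.1099]
tcp_rot: [[-0.565, 0.825, 0.001], [0.825, 0.565, -0.002], [-0.002, -0.0, -1.0]]
force: [-3.1, -3.1, 8.1]
width: 0.134
grasp_force: 40.2
```

```bash
python3 st.py
```

```text
t 8.2 p [0.6154 0.113  0.1099] psi -0.9705 w 0.1337 g 40.2058 F [-3.0542 -3.0813  8.0521] M [-0.5011  0.7948 -0.0598] eff6 -0.0258 q6 1.0516
```

{"method": "drive_tool", "body": {
  "plan": [0, 0, 0, 0.02, 1, 0, 0, 0, 0.04, 1, 0, 0, 0, 0.04, 1]
}}

```text
time_s: 8.57
ee_pos: [0.6153, 0.1129, 0.1099]
tcp_rot: [[-0.531, 0.847, 0.001], [0.847, 0.531, -0.002], [-0.002, -0.0, -1.0]]
force: [-4.1, -3.0, 8.6]
width: 0.132
grasp_force: 40.2
```

```bash
python3 st.py
```

```text
t 8.575 p [0.6153 0.1129 0.1099] psi -1.0105 w 0.1317 g 40.2265 F [-4.0586 -3.0022  8.5682] M [-0.5078  0.7913 -0.0487] eff6 -0.0255 q6 1.0916
```

{"method": "drive_tool", "body": {
  "plan": [0, 0, 0, 0.02, 1, 0, 0, 0, 0.04, 1, 0, 0, 0, 0.04, 1]
}}

```text
time_s: 8.95
ee_pos: [0.6153, 0.1129, 0.11]
tcp_rot: [[-0.497, 0.868, 0.001], [0.868, 0.497, -0.002], [-0.002, -0.0, -1.0]]
force: [-3.5, -1.7, 7.8]
width: 0.134
grasp_force: 40.2
```

```bash
python3 st.py
```

```text
t 8.95 p [0.6153 0.1129 0.11  ] psi -1.0505 w 0.1338 g 40.2476 F [-3.5176 -1.716   7.7678] M [-0.5239  0.8414 -0.0479] eff6 -0.0252 q6 1.1316
```

{"method": "drive_tool", "body": {
  "plan": [0, 0, 0, 0.02, 1, 0, 0, 0, 0.04, 1, 0, 0, 0, 0.04, 1]
}}

```text
time_s: 9.32
ee_pos: [0.6152, 0.1129, 0.1099]
tcp_rot: [[-0.462, 0.887, 0.001], [0.887, 0.462, -0.002], [-0.002, -0.0, -1.0]]
force: [-4.3, -2.3, 8.6]
width: 0.134
grasp_force: 40.3
```

```bash
python3 st.py
```

```text
t 9.325 p [0.6152 0.1129 0.1099] psi -1.0905 w 0.1339 g 40.2692 F [-4.2814 -2.3445  8.6202] M [-0.5894  0.8644  0.0065] eff6 -0.0249 q6 1.1716
```

{"method": "drive_tool", "body": {
  "plan": [0, 0, 0, 0.02, 1, 0, 0, 0, 0.04, 1, 0, 0, 0, 0.04, 1]
}}

```text
time_s: 9.7
ee_pos: [0.6151, 0.1128, 0.1099]
tcp_rot: [[-0.426, 0.905, 0.001], [0.905, 0.426, -0.002], [-0.002, -0.001, -1.0]]
force: [-5.1, -3.2, 9.2]
width: 0.134
grasp_force: 40.3
```

```bash
python3 st.py
```

```text
t 9.7 p [0.6151 0.1128 0.1099] psi -1.1306 w 0.1336 g 40.291 F [-5.133  -3.1869  9.2177] M [-0.5675  0.9307 -0.1203] eff6 -0.0247 q6 1.2116
```

{"method": "drive_tool", "body": {
  "plan": [0, 0, 0, 0.02, 1, 0, 0, 0, 0.04, 1, 0, 0, 0, 0.04, 1]
}}

```text
time_s: 10.07
ee_pos: [0.6151, 0.1128, 0.1099]
tcp_rot: [[-0.39, 0.921, 0.0], [0.921, 0.39, -0.002], [-0.002, -0.001, -1.0]]
force: [-4.4, -3.1, 8.7]
width: 0.135
grasp_force: 40.3
```

```bash
python3 st.py
```

```text
t 10.075 p [0.6151 0.1128 0.1099] psi -1.1705 w 0.135 g 40.3131 F [-4.3944 -3.1308  8.731 ] M [-0.5872  0.907  -0.122 ] eff6 -0.0244 q6 1.2516
```

{"method": "drive_tool", "body": {
  "plan": [0, 0, 0, 0.02, 1, 0, 0, 0, 0.04, 1, 0, 0, 0, 0.04, 1]
}}

```text
time_s: 10.45
ee_pos: [0.615, 0.1128, 0.11]
tcp_rot: [[-0.352, 0.936, 0.0], [0.936, 0.352, -0.002], [-0.002, -0.001, -1.0]]
force: [-4.6, -2.6, 8.9]
width: 0.133
grasp_force: 40.3
```

```bash
python3 st.py
```

```text
t 10.45 p [0.615  0.1128 0.11  ] psi -1.2106 w 0.1331 g 40.3352 F [-4.5572 -2.6101  8.9114] M [-0.5931  0.9712 -0.0224] eff6 -0.0242 q6 1.2916
```

```bash
python3 - <<'E'
from h import *
p,d=grab_frame("wrist");cv2.imwrite("pics/w3.png",(255*(p[:,:,::-1]/255.)**.5).astype(np.uint8))
print(w2pix("wrist",np.array([.6148,.115,.114])))
E
python3 st.py
```

```text
[320.74336917 341.08106607]
t 10.5 p [0.615  0.1127 0.1099] psi -1.2106 w 0.1325 g 40.3358 F [-4.6433 -2.3082  9.6632] M [-0.5261  0.9351 -0.0719] eff6 -0.0456 q6 1.2916
```

View pics/w3.png

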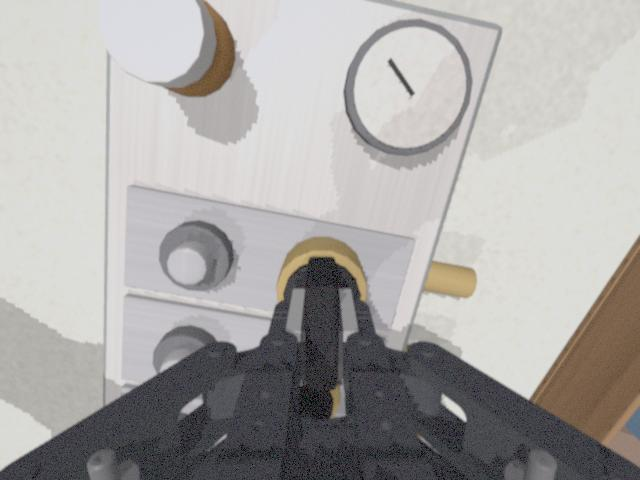

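The bar is held squarely between the pads at (320,330) and has turned with the gripper. The jar and neighbours are clear. Continuing.

{"method": "drive_tool", "body": {
  "plan": [0, 0, 0, 0.015, 1, 0, 0, 0, 0.03, 1, 0, 0, 0, 0.03, 1]
}}

```text
time_s: 10.88
ee_pos: [0.615, 0.1128, 0.1099]
tcp_rot: [[-0.324, 0.946, 0.0], [0.946, 0.324, -0.002], [-0.002, -0.001, -1.0]]
force: [-5.6, -3.1, 8.9]
width: 0.132
grasp_force: 40.3
```

```bash
python3 st.py
```

```text
t 10.875 p [0.615  0.1128 0.1099] psi -1.2404 w 0.1321 g 40.3485 F [-5.577  -3.0731  8.9033] M [-0.6031  0.9785 -0.0537] eff6 0.0152 q6 1.3215
```

{"method": "drive_tool", "body": {
  "plan": [0, 0, 0, 0.01, 1, 0, 0, 0, 0.015, 1, 0, 0, 0, 0.015, 1]
}}

```text
time_s: 11.25
ee_pos: [0.6149, 0.1128, 0.1099]
tcp_rot: [[-0.31, 0.951, 0.0], [0.951, 0.31, -0.002], [-0.002, -0.001, -1.0]]
force: [-5.3, -4.3, 9.0]
width: 0.133
grasp_force: 40.4
```

```bash
python3 st.py
```

```text
t 11.25 p [0.6149 0.1128 0.1099] psi -1.2552 w 0.1334 g 40.3591 F [-5.3104 -4.3097  9.0329] M [-0.6599  1.0066  0.094 ] eff6 0.0773 q6 1.3363
```

{"method": "drive_tool", "body": {
  "plan": [0, 0, 0, 0.01, 1, 0, 0, 0, 0.015, 1, 0, 0, 0, 0.015, 1]
}}

```text
time_s: 11.62
ee_pos: [0.6149, 0.1127, 0.1099]
tcp_rot: [[-0.296, 0.955, 0.0], [0.955, 0.296, -0.002], [-0.002, -0.001, -1.0]]
force: [-5.4, -3.0, 9.5]
width: 0.133
grasp_force: 40.4
```

```bash
python3 st.py
```

```text
t 11.625 p [0.6149 0.1127 0.1099] psi -1.2701 w 0.1329 g 40.3727 F [-5.3711 -3.0137  9.5132] M [-0.6177  1.0092  0.0895] eff6 0.1132 q6 1.3511
```

{"method": "drive_tool", "body": {
  "plan": [0, 0, 0, 0, 1]
}}

```text
time_s: 11.75
ee_pos: [0.6149, 0.1128, 0.1099]
tcp_rot: [[-0.296, 0.955, 0.0], [0.955, 0.296, -0.003], [-0.002, -0.001, -1.0]]
force: [-4.9, -3.4, 8.7]
width: 0.134
grasp_force: 40.4
```

```bash
python3 st.py
```

```text
t 11.75 p [0.6149 0.1128 0.1099] psi -1.2701 w 0.1341 g 40.3735 F [-4.884  -3.429   8.6885] M [-0.5815  1.0495  0.1037] eff6 0.1095 q6 1.3512
```

{"method": "drive_tool", "body": {
  "plan": [0, 0, 0, 0.01, 1, 0, 0, 0, 0.02, 1, 0, 0, 0, 0.03, 1, 0, 0, 0, 0.03, 1]
}}

```text
time_s: 12.25
ee_pos: [0.6149, 0.1127, 0.1099]
tcp_rot: [[-0.268, 0.964, 0.0], [0.964, 0.268, -0.003], [-0.003, -0.001, -1.0]]
force: [-6.4, -3.5, 9.5]
width: 0.131
grasp_force: 40.4
```

```bash
python3 st.py
```

```text
t 12.25 p [0.6149 0.1127 0.1099] psi -1.3 w 0.131 g 40.4116 F [-6.3618 -3.5333  9.4501] M [-0.6393  1.0233  0.1479] eff6 0.1782 q6 1.381
```

{"method": "drive_tool", "body": {
  "plan": [0, 0, 0, 0, 1]
}}

```text
time_s: 12.38
ee_pos: [0.6149, 0.1127, 0.1099]
tcp_rot: [[-0.268, 0.964, 0.0], [0.964, 0.268, -0.003], [-0.003, -0.001, -1.0]]
force: [-4.9, -3.4, 9.2]
width: 0.131
grasp_force: 40.4
```

```bash
python3 st.py
```

```text
t 12.375 p [0.6149 0.1127 0.1099] psi -1.2999 w 0.1312 g 40.4113 F [-4.9149 -3.441   9.1897] M [-0.6649  1.0069  0.1882] eff6 0.1671 q6 1.381
```

{"method": "drive_tool", "body": {
  "plan": [0, 0, 0, 0.015, 1, 0, 0, 0, 0.03, 1, 0, 0, 0, 0.04, 1, 0, 0, 0, 0.04, 1],
  "squeeze": 44
}}

```text
time_s: 12.88
ee_pos: [0.6149, 0.1127, 0.1099]
tcp_rot: [[-0.229, 0.973, 0.0], [0.973, 0.229, -0.003], [-0.003, -0.001, -1.0]]
force: [-5.1, -3.3, 9.5]
width: 0.134
grasp_force: 43.4
```

```bash
python3 st.py
```

```text
t 12.875 p [0.6149 0.1127 0.1099] psi -1.3396 w 0.134 g 43.3543 F [-5.1086 -3.3433  9.5006] M [-0.654   1.0146  0.2516] eff6 0.2872 q6 1.4208
```

{"method": "drive_tool", "body": {
  "plan": [0, 0, 0, 0, 1]
}}

```text
time_s: 13.0
ee_pos: [0.6148, 0.1127, 0.1099]
tcp_rot: [[-0.229, 0.973, 0.0], [0.973, 0.229, -0.003], [-0.003, -0.001, -1.0]]
force: [-4.5, -2.8, 9.0]
width: 0.129
grasp_force: 43.4
```

```bash
python3 st.py
```

```text
t 13.0 p [0.6148 0.1127 0.1099] psi -1.3396 w 0.1292 g 43.3532 F [-4.505  -2.8059  8.9628] M [-0.654   0.9565  0.2474] eff6 0.2758 q6 1.4207
```

{"method": "drive_tool", "body": {
  "plan": [0, 0, 0, 0.012, 1, 0, 0, 0, 0.012, 1, 0, 0, 0, 0.012, 1, 0, 0, 0, 0.012, 1]
}}

```text
time_s: 13.5
ee_pos: [0.6149, 0.1127, 0.1099]
tcp_rot: [[-0.217, 0.976, 0.0], [0.976, 0.217, -0.003], [-0.003, -0.001, -1.0]]
force: [-4.8, -2.6, 10.1]
width: 0.137
grasp_force: 43.4
```

```bash
python3 st.py
```

```text
t 13.5 p [0.6149 0.1127 0.1099] psi -1.3516 w 0.1366 g 43.3956 F [-4.7991 -2.622  10.0884] M [-0.6279  1.0179  0.261 ] eff6 0.3046 q6 1.4326
```

{"method": "drive_tool", "body": {
  "plan": [0, 0, 0, 0, 1, 0, 0, 0, 0, 1, 0, 0, 0, 0, 1, 0, 0, 0, 0, 1, 0, 0, 0, 0, 1]
}}

```text
time_s: 14.12
ee_pos: [0.6149, 0.1127, 0.1099]
tcp_rot: [[-0.217, 0.976, 0.0], [0.976, 0.217, -0.003], [-0.003, -0.0, -1.0]]
force: [-5.1, -2.8, 10.1]
width: 0.133
grasp_force: 43.4
```

```bash
python3 st.py
```

```text
t 14.125 p [0.6149 0.1127 0.1099] psi -1.3516 w 0.1331 g 43.396 F [-5.0549 -2.75   10.147 ] M [-0.6563  1.0189  0.3228] eff6 0.3046 q6 1.4326
```

The handle is seated at about 0.32 N m and has been held over a second. Releasing and rising.

{"method": "drive_tool", "body": {
  "plan": [0, 0, 0, 0, 0.62, 0, 0, 0, 0, 0.62, 0, 0, 0, 0, 0.62, 0, 0, -0.03, 0, 0.62, 0, 0, -0.07, 0, 0.62]
}}

```text
time_s: 14.75
ee_pos: [0.6142, 0.1139, 0.1776]
tcp_rot: [[-0.217, 0.976, -0.003], [0.976, 0.217, -0.0], [0.001, -0.003, -1.0]]
force: [0.2, -0.1, 0.7]
width: 0.38
grasp_force: 0.0
```

{"method": "drive_tool", "body": {
  "plan": [0.0055, -0.032, 0, 0, 1, 0.0055, -0.0645, 0, 0, 1, 0.0055, -0.0645, 0, 0, 1, 0.0055, -0.0645, 0.03, 0, 1, 0.0055, -0.0645, 0.03, 0, 1]
}}

```text
time_s: 15.38
ee_pos: [0.5501, 0.1052, 0.1464]
tcp_rot: [[-0.217, 0.976, -0.004], [0.976, 0.217, -0.0], [0.001, -0.004, -1.0]]
force: [-0.5, -0.1, -0.4]
width: 0.002
grasp_force: 0.0
```

```bash
python3 - <<'E'
from h import *
s=state();R=np.array(s["tcp_rot"])
print(R.T@(np.array([.5507,.104,.100])-s["ee_pos"]))
c=calibration("wrist");p,d=grab_frame("wrist");cv2.imwrite("pics/w4.png",(255*(p[:,:,::-1]/255.)**.5).astype(np.uint8))
print(w2pix("",np.array([.5507,.104,.072]),c),w2pix("",np.array([.615,.115,.114]),c))
E
python3 st.py
```

```text
[-0.00135672  0.00046635  0.04641331]
[320.85191183 269.46422353] [459.7472785  309.66525846]
t 15.425 p [0.5509 0.1053 0.1476] psi -1.3518 w 0.0036 g 0.0 F [ 0.3265 -0.3095  0.447 ] M [ 0.0217  0.0083 -0.0297] eff6 0.0003 q6 1.4275
```

View pics/w4.png

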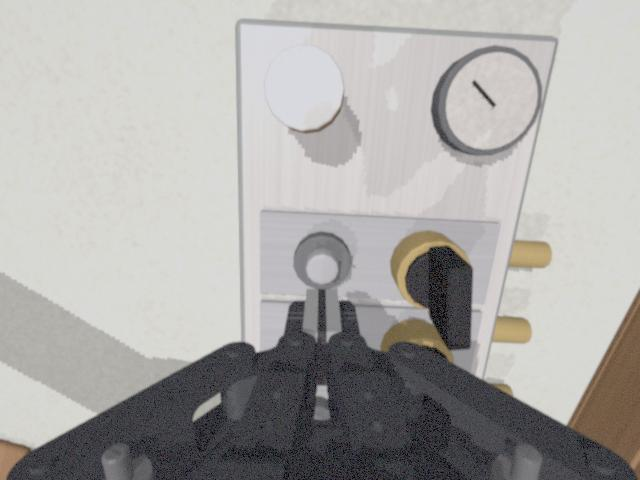

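The button sits at (321,268), as predicted, and the wing now lies across the row at (450,290). Descending with the fingers shut.

{"method": "drive_tool", "body": {
  "plan": [-0.001, 0, 0.025, 0, 1, -0.001, 0, 0.045, 0, 1, -0.001, 0, 0.05, 0, 1, -0.001, 0, 0.053, 0, 1, -0.001, 0, 0.053, 0, 1]
}}

```text
time_s: 16.05
ee_pos: [0.5521, 0.1044, 0.0963]
tcp_rot: [[-0.217, 0.976, 0.001], [0.976, 0.217, 0.0], [-0.0, 0.001, -1.0]]
force: [-0.9, -0.4, 1.6]
width: 0.002
grasp_force: 0.9
```

```bash
python3 st.py
```

```text
t 16.05 p [0.5521 0.1044 0.0963] psi -1.3517 w 0.0021 g 0.8737 F [-0.9259 -0.3823  1.5553] M [-0.0337  0.2086 -0.0229] eff6 -0.0002 q6 1.4257
```

{"method": "drive_tool", "body": {
  "plan": [0, 0, 0.003, 0, 1, 0, 0, 0.0055, 0, 1, 0, 0, 0.0055, 0, 1]
}}

```text
time_s: 16.42
ee_pos: [0.5522, 0.1044, 0.091]
tcp_rot: [[-0.217, 0.976, 0.002], [0.976, 0.217, 0.0], [-0.0, 0.002, -1.0]]
force: [-0.7, -0.4, 8.1]
width: 0.0
grasp_force: 4.0
```

```bash
python3 st.py
```

```text
t 16.425 p [0.5522 0.1044 0.091 ] psi -1.3517 w 0.0001 g 4.0291 F [-0.7252 -0.4345  8.1212] M [-0.0067  0.3957  0.0403] eff6 -0.0005 q6 1.4257
```

{"method": "drive_tool", "body": {
  "plan": [0, 0, 0.0005, 0, 1, 0, 0, 0.0005, 0, 1, 0, 0, 0.0005, 0, 1, 0, 0, 0.0005, 0, 1, 0, 0, 0.0005, 0, 1]
}}

```text
time_s: 17.05
ee_pos: [0.5522, 0.1044, 0.091]
tcp_rot: [[-0.217, 0.976, 0.003], [0.976, 0.217, 0.0], [-0.0, 0.003, -1.0]]
force: [-2.1, -0.3, 11.0]
width: -0.003
grasp_force: 5.4
```

```bash
python3 st.py
```

```text
t 17.05 p [0.5522 0.1044 0.091 ] psi -1.3517 w -0.0026 g 5.4312 F [-2.1426 -0.3041 10.99  ] M [-0.0493  0.5836 -0.0334] eff6 -0.0008 q6 1.4257
```

The pose stopped advancing while the force rose, so the button is on its stop. I'll hold briefly, then rise clear.

{"method": "drive_tool", "body": {
  "plan": [0, 0, 0, 0, 1, 0, 0, 0, 0, 1, 0, 0, -0.01, 0, 1, 0, 0, -0.05, 0, 1, 0, 0, -0.1, 0, 1]
}}

```text
time_s: 17.68
ee_pos: [0.55, 0.1042, 0.1892]
tcp_rot: [[-0.217, 0.976, -0.003], [0.976, 0.217, -0.0], [0.001, -0.003, -1.0]]
force: [0.6, -0.3, 0.2]
width: -0.005
grasp_force: 0.0
```

{"method": "drive_tool", "body": {
  "plan": [0, 0, -0.03, 0, 1, 0, 0, -0.03, 0, 1]
}}

```text
time_s: 17.92
ee_pos: [0.5532, 0.1044, 0.2222]
tcp_rot: [[-0.217, 0.976, 0.006], [0.976, 0.217, 0.0], [-0.001, 0.006, -1.0]]
force: [-0.6, -0.9, 0.1]
width: -0.002
grasp_force: 0.0
```

```bash
python3 st.py
python3 - <<'E'
from h import *
c=calibration("wrist");p,d=grab_frame("wrist");cv2.imwrite("pics/w5.png",(255*(p[:,:,::-1]/255.)**.5).astype(np.uint8))
T=np.array(c["world_to_cam"]);K=np.array(c["K"])
u,v=w2pix("",np.array([.5507,.104,.072]),c).round().astype(int);print(u,v)
V,U=np.mgrid[0:480,0:640];W=(np.stack([(U-K[0,2])/K[0,0]*d,(V-K[1,2])/K[1,1]*d,d],-1)-T[:3,3])@T[:3,:3]
print("button z",np.median(W[v-3:v+4,u-3:u+4,2]))
m=(d>0)&(W[...,2]>.109)&(W[...,2]<.119)&(np.hypot(W[...,0]-.615,W[...,1]-.115)<.026)
t=W[m][:,:2];r=cv2.minAreaRect((t*1000).astype(np.float32));x=t-t.mean(0);e=np.linalg.svd(x,full_matrices=False)[2][0];print(len(t),r,np.arctan(e[1]/e[0]))
E
```

```text
t 17.925 p [0.5532 0.1044 0.2222] psi -1.3518 w -0.0023 g 0.0 F [-0.623  -0.9473  0.0837] M [-0.0332 -0.0146 -0.0147] eff6 -0.0 q6 1.4257
316 231
button z 0.07128056335480744
1153 ((615.013427734375, 114.64028930664062), (12.320259094238281, 43.739776611328125), 18.368114471435547) -1.2564949310269198
```

View pics/w5.png

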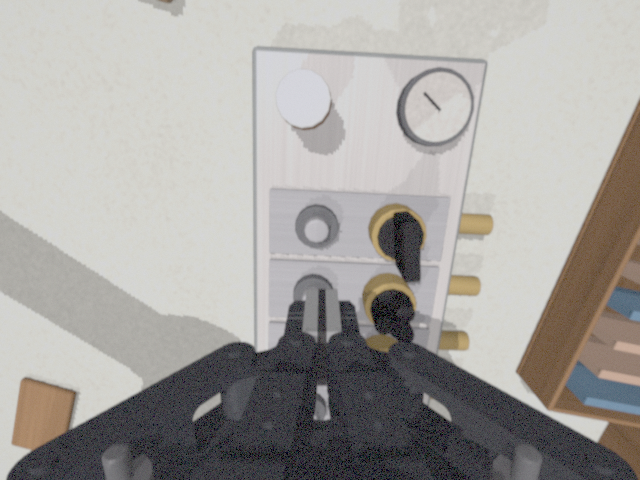

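The button is back up (z 0.071, at (316,231)). The handle has stayed closed at about 1.43 rad, which is in line with the seat I felt. The jar is in place, so I'm handing in.

```bash
python3 -c "
from rig import *
print(finish_job())"
```

```text
the job is handed in; nothing more can be done
None
```

I closed the wing valve onto its seat, holding it at about 0.32 N m for over a second, then pressed its bleed button fully down and let it spring back up; I steered clear of the other valves and the jar, and handed the job in at about 18 s.

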